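Clamp the long stone billet in the lever vice

TASK

Take the longest of the three stone billets off the draining rack and set it down gently, flat on the bed between the open jaws of the lever vice, lengthwise along the jaws with its two ends sticking out equally. Then press the vice's sprung lever down until its pawl catches and holds it, so that the billet stays clamped by itself. Do not drop the billet, and leave the other billets, the pucks and the lapping block where they are.

Things in the scene. Friction and masses are not known exactly. Their poses are not given: they have to be found in the camera images.
- billet_long: The long stone billet: a grey sawn block, 30 x 56 x 22 mm (x, y, z), 96 g or so. Origin: centre of its underside; y runs along its length. It lies flat across the two rails of the rack, in any of three places; the two others there are shorter.
- rack: Fixed aluminium draining rack, 200 x 66 x 32 mm. Origin: centre of its underside, x along it. Billets lie across it (y along the rack's y) at x = -64, 0, +64 mm, ends on two ledges 12 mm above the worktop, 30 mm or more free between neighbours. Side walls at y = +-31 mm rise 20 mm above the ledges, 3 mm from the long billet's ends: there it can be taken only across its 30 mm width.
- vice: Lever vice, cast grey base 215 x 84 x 12 mm with steel jaws, fixed to the worktop, standing beside the rack. Origin: under the base, 20 mm in front (+x) of its middle; +x points from the lever (which faces the robot) to the fixed jaw. Nothing overhangs the jaws.
- vice_nest (a point): Middle of the vice's bed between the open jaws, 16 mm above the worktop (the base beside the bed is 4 mm lower); axes as the vice. Jaw faces at x = +19.5 mm (fixed) and -19.5 mm (moving, open), 40 mm wide along y, 26 mm high, bevelled at the top. The billet goes here, y along the vice's y, its ends 8 mm beyond the jaws: it can be held only by these. Closing pushes it 4.5 mm along +x.
- vice_lever (a joint): Angle of the sprung lever, rad: 0 = up (open, at the start), 0.58 = nearly level, held by the pawl, 0.66 = lower stop. It must pass 0.60 for the pawl to snap over it; let go before, it springs up again. Pivot along the vice's y at x = -55 mm, z = 40 mm in the vice's frame; at 0 the lever rises towards the robot at 0.6 rad.
- lever_pad (a point): Middle of the upper face of the black ridged hand pad at the lever's end (52 mm along the lever, 26 mm wide), 122 mm from the pivot; it moves with the lever. Pressing there takes about 10 N near the end; when latched it is 48 mm above the worktop.
- vice_pawl (a joint): Angle of the small dark spring pawl beside the lever, rad: 0 = at rest or hooked over the lever's pin, up to 0.3 while the pin pushes it aside. At x = -100 mm in the vice's frame, on its +y side; leave it alone.
- vice_jaw: Sprung steel plate of the moving jaw, 6 x 40 x 26 mm; it moves along the vice's +x as the lever goes down (13 mm). Its origin is not on the plate.
- billet_short_a: One of two shorter stone billets, 30 x 42 x 22 mm (x, y, z), otherwise just like the long one; bystander, stays on the rack. Origin: centre of its underside.
- billet_short_b: The other shorter stone billet, same size; bystander, stays on the rack.
- puck_a: Round resin sample puck, 30 mm across, 16 mm high, standing on the worktop between rack and vice; bystander. Origin: centre of its underside.
- puck_b: Round resin sample puck, 30 mm across, 14 mm high, standing near the other puck; bystander.
- lapping_block: Small wooden lapping block, 35 x 50 x 25 mm, on the worktop behind the pucks; bystander.
Things that resemble listed ones, but are neither listed nor needed, are in the scene too. Leave any blue, orange or turquoise look-alike of the billet_long alone.

How it is judged:
On the way, in this order (a step that is already met when the one before it is completed fails the run):
1. the long billet lies flat on the bed between the open jaws, lengthwise along them and centred, let go, with the lever still up (value of joint vice_lever below 0.1 rad and x of billet_long in the frame of vice_nest between -0.008 and 0.008 m and y of billet_long in the frame of vice_nest between -0.006 and 0.006 m and z of billet_long in the frame of vice_nest between -0.002 and 0.002 m and angle between billet_long's own z axis and vertical below 0.06 rad and angle between the y axis of billet_long and the y axis of vice, either way round below 0.15 rad and contact force between billet_long and the fingers below 0.05 N), for 0.2 s.
2. the lever is down in the pawl's notch and the billet is clamped (value of joint vice_lever above 0.56 rad and value of joint vice_pawl below 0.08 rad and contact force between billet_long and vice_jaw above 4 N), for 0.2 s.
At the end, for the whole second after the job is handed in: The pawl alone holds the lever down (0.56 to 0.625 rad, pawl within 0.08 rad of rest); the sprung jaw presses the long billet with over 4 N; the billet is flat on the bed (2 mm, 0.06 rad), along the jaws (0.08 rad), centred along them within 6 mm, at rest and let go (all of step 2 and value of joint vice_lever below 0.625 rad and contact force between the fingers and vice_lever below 0.1 N and y of billet_long in the frame of vice_nest between -0.006 and 0.006 m and z of billet_long in the frame of vice_nest between -0.002 and 0.002 m and angle between billet_long's own z axis and vertical below 0.06 rad and angle between the y axis of billet_long and the y axis of vice, either way round below 0.08 rad and x of billet_long in the frame of vice_nest above 0.0005 m and linear speed of billet_long below 0.02 m/s); the robot touches nothing.
It fails at once if the long billet is dropped (falls faster than 0.35 m/s, that is more than about 6 mm, out of the fingers) (contact force between billet_long and the fingers below 0.02 N and linear speed of billet_long above 0.35 m/s).
It fails at once if another billet, a puck or the lapping block is shifted by more than 25 mm (distance of any of billet_short_a, billet_short_b, puck_a, puck_b, lapping_block from where it was at the start of the episode above 0.025 m).
It also fails if it takes over 72 s, if anything falls off the work surface, if the arm or the gripper's body presses on something with over 40 N, if the wrist force passes 120 N, or if a joint passes its speed limit or range.

ROBOT

A 6-joint arm with a two-finger parallel gripper is mounted at the origin on a cart in front of the work surface, level with it; the furniture and walls round the work are solid. World frame = base frame: x ahead of the robot, y to its left, z up, the work surface at z = 0. Lengths are in m, angles in rad, forces in N, time in s.
With the tool pointing down it reaches from about 0.275 to 0.725 m from the base axis. Payload 5.6 kg.
Tool frame: the origin (TCP) lies at the very end of the fingers, on their centre line; the grasp point (between the pads) lies 19 mm behind it; z points along the fingers, y is the line along which they close (so a half turn about z gives the same grasp; the last joint's range is limited). The gripper opens to 85 mm and grips with 20 to 120 N. Pads are 22 mm wide; open, the fingers measure 114 mm over their backs; the gripper's body (76 mm by 85 mm) begins 54 mm behind the grasp point. The pads swing forward as they close: fully open they stand 13 mm farther back than shut.
Start: joints at [-0.833, 0.255, 0.108, 0, -1.424, -0.285], TCP at [0.241, -0.495, 0.231] pointing down, gripper open.
Joint ranges: [-2.95, 2.95], [-1.21, 1.97], [-1.09, 1.5], [-2.87, 1.71], [-2.94, -0.07], [-3.05, 3.05]. Speed limits (rad/s): [2.57, 2.57, 3.14, 3.14, 3.14, 3.14].

INTERFACE

Orientations are given as a unit quaternion [w, x, y, z].
In Python, from rig import observe, viewer, env gives the robot as it stands. The module is installed in compiled form; this text tells all that it offers.
- The arm moves only by the shell command python3 -m jog 'ROWS' [OPENING] [FORCE]. ROWS is JSON, a list of rows, each an object of numbers: "tx", "ty", "tz": the shift along the tool's x, y, z in m; "rx", "ry", "rz": the turn, a rotation vector about the tool's x, y, z in degrees. In form: [{"tx": .., "ty": .., "tz": .., "rx": .., "ry": .., "rz": ..}, ...]. A call has 1 to 12 rows; each row is the pose to reach, as a shift and turn from the pose commanded when the call began, along the tool's axes at that moment; what a row does not reach only later rows make up. A row lasts 1/10 s, in which the tool goes at most 50 mm and 8.59 degrees, less where a joint would pass 70% of its speed; a pose out of reach is approached as far as the arm can. A call with a gripper value outside its range is refused whole. OPENING is the finger opening in m, from 0 to 0.0854, set as the call begins (- or left out, the last holds). The fingers move at their own pace and stop on an object; FORCE is the grip in N (left out, the last holds). Time passes only in rows, so rows that repeat a pose let the fingers close. It gives the time, the measured TCP pose, the force, the opening and the grip force at its end, in the units of the state.
- observe(): the state, without advancing time (a new reading comes with each control period).
- viewer.snapshot(name): name is "side" or "top"; returns the picture (420x560x3 uint8, red, green, blue); there is no depth.
- viewer.camera_params(name): a dict with "fovy" (degrees; the focal length in pixels is half the picture's height over the tangent of half this angle, whatever the lens; pixels are square), "cx", "cy" (the principal point, pixels), "rvec" (rotation vector, rad) and "tvec" (3), from world to camera coordinates, as OpenCV has them. Camera axes: x right, y down, z forward; pixel columns grow to the right and rows downward; lengths in m; the calibration is good to about 2 mm. A picture is of the moment at which its call begins. camera_params takes no time and is no camera call.
- env.job_done(): hands the job in; it is judged then, once.
The state is a dict: "time_s": time; "qpos": joint angles; "dq": joint speeds; "joint_torque": joint torques, N m; "position": TCP position; "orientation": TCP orientation; "ft_force": force on the tool from outside, world axes, zero at the start; "ft_torque": the same for the moment, N m; "opening": finger opening in m; "grasp_force": force on a finger pad.
Only numpy, scipy, OpenCV 4.12 (cv2) and the standard library are available. Lean on these libraries where they do the work, as an engineer would, in place of code of your own. Each camera call takes 0.05 s, during which the arm holds its last target. There are 200 camera calls.

## Working session

There is one attempt and no reset: what is moved stays moved. The work goes in short steps, Python scripts to look and compute and a shell command to move; the robot and the scene stay as the last step left them, time stands still between calls to the robot, and variables do not carry over. Pictures are saved under pics/ and viewed, at most 10 in all, crops included, and the job is handed in when it is done.

```bash
mkdir -p pics
cat > h.py <<'E'
import numpy as np, cv2
from rig import observe, viewer, env
def cam(n):
    p=viewer.camera_params(n); f=210/np.tan(np.radians(p["fovy"])/2)
    K=np.array([[f,0,p["cx"]],[0,f,p["cy"]],[0,0,1]]); R=cv2.Rodrigues(np.array(p["rvec"],float))[0]
    return K,R,np.array(p["tvec"],float)
def ray(n,u,v,z):
    K,R,t=cam(n); d=R.T@np.linalg.solve(K,[u,v,1]); c=-R.T@t
    return c+d*(z-c[2])/d[2]
def proj(n,P):
    K,R,t=cam(n); q=(K@(R@np.atleast_2d(P).T+t[:,None])).T; return q[:,:2]/q[:,2:]
def snap(n,f,crop=None,s=1):
    im=viewer.snapshot(n)[:,:,::-1]
    if crop: x0,y0,x1,y1=crop; im=im[y0:y1,x0:x1]
    cv2.imwrite("pics/"+f,cv2.resize(im,None,fx=s,fy=s,interpolation=cv2.INTER_CUBIC))
E
python3 - <<'E'
from h import *
snap("top","top1.png",s=1.4); snap("side","side1.png",s=1.4)
for n in("top","side"):
    p=viewer.camera_params(n);K,R,t=cam(n);print(n,p,-R.T@t)
s=observe();print(s)
E
```

```text
top {'fovy': 48.981481694746876, 'cx': 283.303873718279, 'cy': 212.8211699752189, 'rvec': array([ 2.20405871, -2.20511984,  0.08777988]), 'tvec': array([0.06562037, 0.58977742, 0.94394421])} [0.53631457 0.08819737 0.9735307 ]
side {'fovy': 42.84406160545866, 'cx': 276.6795015075573, 'cy': 208.9859140667335, 'rvec': array([ 0.30280072, -2.695644  ,  1.3565899 ]), 'tvec': array([0.60297244, 0.1336942 , 0.98186156])} [0.42250362 0.8259963  0.6962204 ]
{'time_s': 0.1, 'qpos': array([-8.33399547e-01,  2.55704856e-01,  1.07176394e-01, -4.16630693e-04,
       -1.42387418e+00, -2.84595353e-01]), 'dq': array([ 0.00088515, -0.00094086,  0.00290227,  0.00264741,  0.00180538,
       -0.00035319]), 'joint_torque': array([-4.19487013e-03, -3.87604737e+01,  2.38474113e+01,  5.37790060e+00,
       -3.81008838e-03, -2.71042512e-05]), 'position': array([ 0.24048874, -0.49417583,  0.23049488]), 'orientation': array([-2.13056159e-04, -2.24441593e-01,  9.74487190e-01,  8.01327716e-04]), 'ft_force': array([ 0.06382561,  0.66234341, -0.07049936]), 'ft_torque': array([ 0.00929444, -0.01277699, -0.03997336]), 'grasp_force': 0.0, 'opening': 0.08524607905125926}
```

View pics/top1.png

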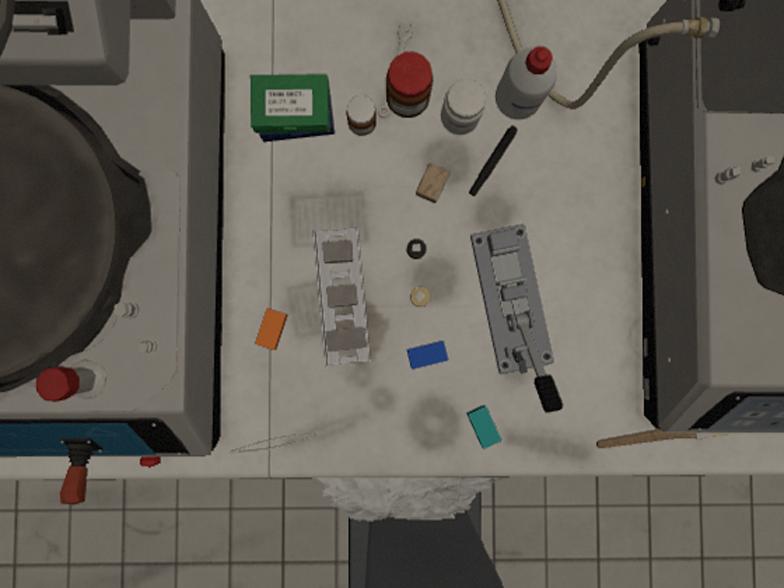

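View pics/side1.png

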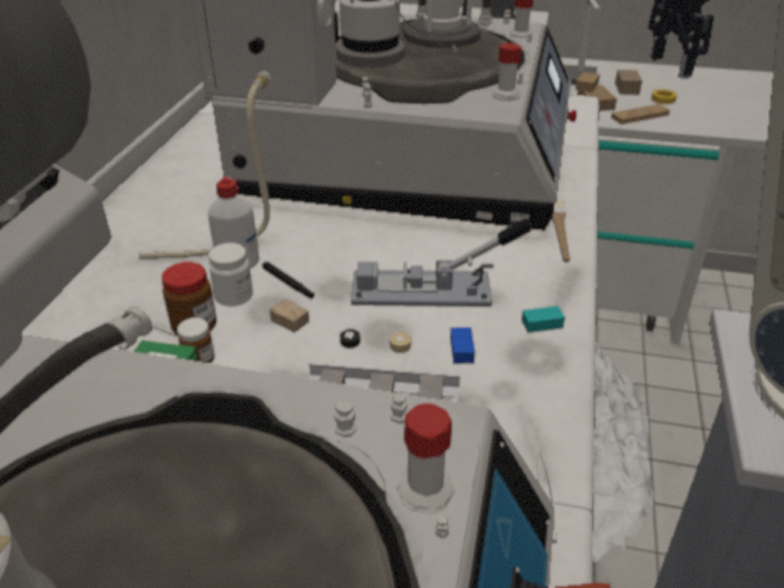

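The top view (1.4x) shows the rack at about (342,295) and the vice at (513,300), with the lever towards the robot. These could be taken for the long billet:
- three grey billets on the rack, at (338,250), (343,295) and (347,337)
- the look-alikes: orange (271,328), blue (427,354) and turquoise (484,426), which I exclude by colour

The billet at (347,337) looks longest, so I'll check it in a crop.

Run:
```python
from h import *
snap("top","crop1.png",(215,155,405,300),4)
```

```text
(no output)
```

View pics/crop1.png

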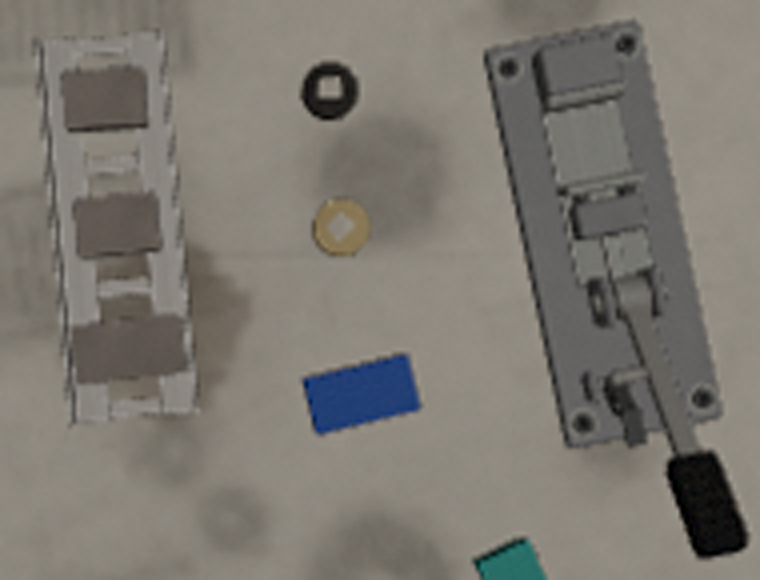

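The crop shows the bottom billet at (131,349) about 118 px long. The others, at (105,98) and (117,225), are about 87 px, so the bottom one is the long billet. The vice base corners are at (487,52), (640,22), (720,412) and (568,447).

```bash
cat >> h.py <<'E'
def fit(n,px,local,z0):
    """planar pose (x,y,yaw) of local points from pixels"""
    from scipy.optimize import least_squares
    def tf(p): 
        c,s=np.cos(p[2]),np.sin(p[2]); L=np.array(local,float)
        return np.c_[p[0]+c*L[:,0]-s*L[:,1],p[1]+s*L[:,0]+c*L[:,1],L[:,2]]
    g=np.mean([ray(n,u,v,z0)for u,v in px],0)
    r=least_squares(lambda p:(proj(n,tf(p))-px).ravel(),[g[0],g[1],0.1])
    return r.x,(proj(n,tf(r.x))-px).round(1).tolist()
def dec(c,s,o): return (np.array(c,float)+.5)/s-.5+np.array(o)
def box(x,y,a,lx,ly,z):
    c,s=np.cos(a),np.sin(a)
    return np.array([[x+c*i-s*j,y+s*i+c*j,z] for i,j in((lx,ly),(lx,-ly),(-lx,-ly),(-lx,ly))])
def over(im,P,s,o,col):
    q=(proj("top",P)+.5-np.array(o))*s-.5
    cv2.polylines(im,[q.round().astype(int)],True,col,1)
E
python3 - <<'E'
from h import *
o=(215,155); n="top"
v=dec([(487,52),(640,22),(720,412),(568,447)],4,o)
V,r=fit(n,v,[(87.5e-3,42e-3,.012),(87.5e-3,-42e-3,.012),(-127.5e-3,-42e-3,.012),(-127.5e-3,42e-3,.012)],.012);print("vice",V,r)
k=dec([(38,40),(158,33),(197,410),(72,422)],4,o)
Rk,r=fit(n,k,[(.1,.033,.032),(.1,-.033,.032),(-.1,-.033,.032),(-.1,.033,.032)],.032);print("rack",Rk,r)
b=dec([(74,328),(186,316),(190,372),(79,384)],4,o)
B,r=fit(n,b,[(.015,.028,.034),(.015,-.028,.034),(-.015,-.028,.034),(-.015,.028,.034)],.034);print("billet",B,r)
c,s=np.cos(Rk[2]),np.sin(Rk[2]); print("expected billet",Rk[0]-.064*c,Rk[1]-.064*s)
im=cv2.imread("pics/crop1.png")
over(im,box(*B,.015,.028,.034),4,o,(0,255,0)); over(im,box(*Rk,.1,.033,.032),4,o,(0,0,255))
c,s=np.cos(V[2]),np.sin(V[2])
over(im,box(V[0]-.02*c,V[1]-.02*s,V[2],.1075,.042,.012),4,o,(0,255,0))
over(im,box(*V,.0195,.02,.016),4,o,(255,255,0))
def L(d,z,y=0): return [V[0]+c*d-s*y,V[1]+s*d+c*y,z]
a=.6
for w in(-.013,.013): 
  pp=[L(-.055-np.cos(a)*q,.04+np.sin(a)*q,w) for q in(.096,.148)]
  over(im,np.array(pp),4,o,(0,0,255))
cv2.imwrite("pics/ov1.png",im)
E
```

```text
vice [ 0.61005409 -0.1035078   0.19430367] [[-0.6, -1.1], [-0.1, -1.1], [0.9, 1.5], [-0.3, 0.7]]
rack [0.59282207 0.14666801 0.09719321] [[-1.0, -0.6], [1.0, -1.9], [0.6, 1.1], [-0.6, 1.3]]
billet [0.52918408 0.13817093 0.10121855] [[0.1, -0.5], [-0.4, -0.3], [0.0, 0.4], [0.3, 0.3]]
expected billet 0.5291241184794435 0.1404574343330985
```

View pics/ov1.png

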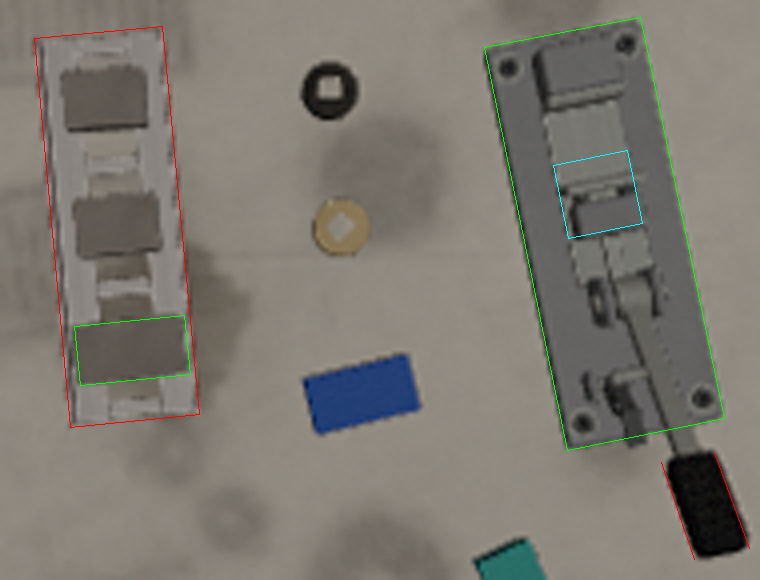

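The base, rack and billet fits all hold: the billet agrees with the rack slot to 2 mm, and the pad sits where the vice frame puts it. The bed lies further along +x than the vice origin, at about (590,145), so I need a closer look at the jaws.

Run:
```python
from h import *
V=[.61005,-.10351,.1943];c,s=np.cos(V[2]),np.sin(V[2])
o=(335,157)
ims=[viewer.snapshot("top")[157:222,335:400,::-1].astype(float) for _ in range(6)]
im=cv2.resize(np.clip(np.mean(ims,0)*1.5,0,255).astype(np.uint8),None,fx=9,fy=9,interpolation=cv2.INTER_CUBIC)
# ticks along vice x at z=.016, right side of bed
for d in range(0,90,10):
    for w,col in((-.034,(0,0,255)),(.034,(0,255,255))):
        z=.012; P=[[V[0]+c*d*1e-3-s*(w+e),V[1]+s*d*1e-3+c*(w+e),z] for e in(-.004,.004)]
        over(im,np.array(P),9,o,col if d!=40 else (0,255,0))
cv2.imwrite("pics/jaw.png",im)
```

```text
(no output)
```

View pics/jaw.png

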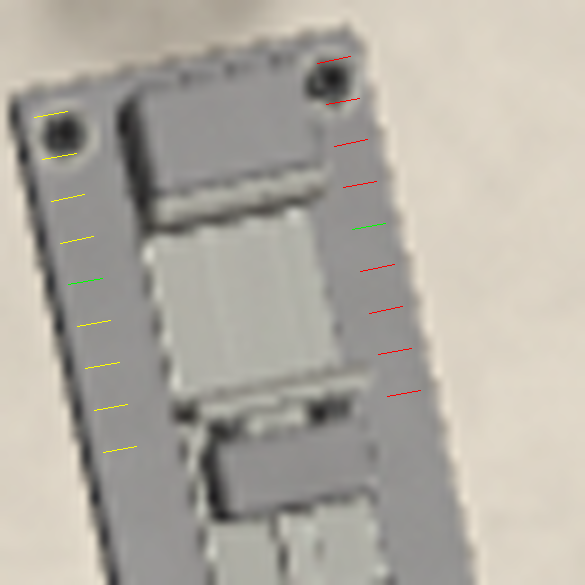

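Run:
```python
from h import *
V=[.61005,-.10351,.1943];c,s=np.cos(V[2]),np.sin(V[2]);o=(335,157)
def f(l,u,v,z):
    P=ray("top",*dec((u,v),9,o),z);d=P[:2]-V[:2];print(l,P.round(4),"vice",(c*d[0]+s*d[1]).round(4),(-s*d[0]+c*d[1]).round(4))
f("fixed face bottom",232,222,.016)
f("fixed jaw bevel top",238,190,.042)
f("fixed L top",150,203,.042);f("fixed R top",328,178,.042)
f("mov inner top",282,390,.042);f("mov inner, bevelbottom",282,385,.037)
f("mov L",190,405,.042);f("mov R",370,374,.042)
f("bed L",160,310,.016);f("bed R",330,300,.016)
f("bolt L",64,132,.012);f("bolt R",330,82,.012)
```

```text
fixed face bottom [ 0.6562 -0.0963  0.016 ] vice 0.0467 -0.0019
fixed jaw bevel top [ 0.6602 -0.0928  0.042 ] vice 0.0513 0.0009
fixed L top [ 0.6572 -0.0727  0.042 ] vice 0.0522 0.0211
fixed R top [ 0.663  -0.1133  0.042 ] vice 0.0501 -0.0198
mov inner top [ 0.6147 -0.1023  0.042 ] vice 0.0048 0.0003
mov inner, bevelbottom [ 0.6163 -0.1033  0.037 ] vice 0.0062 -0.001
mov L [ 0.6113 -0.0813  0.042 ] vice 0.0055 0.0215
mov R [ 0.6184 -0.1223  0.042 ] vice 0.0046 -0.0201
bed L [ 0.6356 -0.0793  0.016 ] vice 0.0297 0.0188
bed R [ 0.638  -0.1191  0.016 ] vice 0.0244 -0.0207
bolt L [ 0.6778 -0.0578  0.012 ] vice 0.0753 0.0317
bolt R [ 0.6898 -0.1205  0.012 ] vice 0.0749 -0.0321
```

The nest is at about x = +27 mm in the vice frame, with face spacing of about 40 mm against the specified 39. That puts it in world at (0.6365, -0.098), yaw 0.194.

The plan:
1. Take the long billet across its width.
2. Set it on the free worktop near (0.38, 0.17).
3. Regrip it by its ends.
4. Place it in the vice.

I'll start with a detour round the right-hand machine.

```bash
cat >> h.py <<'E'
def to(x,y,z,az):
    from scipy.spatial.transform import Rotation as Ro
    s=observe(); q=s["orientation"]; R=Ro.from_quat([q[1],q[2],q[3],q[0]]); p=R.inv().apply(np.array([x,y,z])-s["position"])
    a=np.radians(az); T=Ro.from_matrix(np.c_[[np.sin(a),-np.cos(a),0],[np.cos(a),np.sin(a),0],[0,0,-1]])
    print("at",s["position"].round(4),"t",s["time_s"],"shift",p.round(4),"rot",np.degrees((R.inv()*T).as_rotvec()).round(1),"q",s["qpos"].round(2))
E
python3 -m jog '[{"tx":-0.091,"ty":0.119},{"tx":-0.091,"ty":0.119},{"tx":-0.091,"ty":0.119},{"tx":-0.182,"ty":0.238,"rz":-6},{"tx":-0.182,"ty":0.238,"rz":-12},{"tx":-0.182,"ty":0.238,"rz":-18},{"tx":-0.182,"ty":0.238,"rz":-24},{"tx":-0.378,"ty":0.365,"rz":-31},{"tx":-0.378,"ty":0.365,"rz":-38},{"tx":-0.378,"ty":0.365,"rz":-45},{"tx":-0.378,"ty":0.365,"rz":-53},{"tx":-0.378,"ty":0.365,"rz":-60}]' 0.05 40
python3 -c "
from h import *
to(.529,.1393,.10,185.7); to(.529,.1393,.010,185.7)"
```

```text
validation failed for argument at $[0]...
Traceback (most recent call last):
  File "h.py", line 35, in to
    a=np.radians(az); T=Ro.from_matrix(np.c_[[np.sin(a),-np.cos(a),0],[np.cos(a),np.sin(a),0],[0,0,-1]])
                        ~~~~~~~~~~~~~~^^^^^^^^^^^^^^^^^^^^^^^^^^^^^^^^^^^^^^^^^^^^^^^^^^^^^^^^^^^^^^^^^^
  File "scipy/spatial/transform/_rotation.pyx", line 1143, in scipy.spatial.transform._rotation.Rotation.from_matrix
ValueError: Non-positive determinant (left-handed or null coordinate frame) in rotation matrix 0: [[-0.09931975 -0.99505557  0.        ]
 [ 0.99505557 -0.09931975  0.        ]
 [ 0.          0.         -1.        ]].
```

```bash
sed -i 's/\[np.sin(a),-np.cos(a),0\]/[-np.sin(a),np.cos(a),0]/' h.py
python3 -m jog '[{"tx":-0.091,"ty":0.119,"tz":0,"rx":0,"ry":0,"rz":0},{"tx":-0.091,"ty":0.119,"tz":0,"rx":0,"ry":0,"rz":0},{"tx":-0.091,"ty":0.119,"tz":0,"rx":0,"ry":0,"rz":0},{"tx":-0.182,"ty":0.238,"tz":0,"rx":0,"ry":0,"rz":-6},{"tx":-0.182,"ty":0.238,"tz":0,"rx":0,"ry":0,"rz":-12},{"tx":-0.182,"ty":0.238,"tz":0,"rx":0,"ry":0,"rz":-18},{"tx":-0.182,"ty":0.238,"tz":0,"rx":0,"ry":0,"rz":-24},{"tx":-0.378,"ty":0.365,"tz":0,"rx":0,"ry":0,"rz":-31},{"tx":-0.378,"ty":0.365,"tz":0,"rx":0,"ry":0,"rz":-38},{"tx":-0.378,"ty":0.365,"tz":0,"rx":0,"ry":0,"rz":-45},{"tx":-0.378,"ty":0.365,"tz":0,"rx":0,"ry":0,"rz":-53},{"tx":-0.378,"ty":0.365,"tz":0,"rx":0,"ry":0,"rz":-60}]' 0.05 40
python3 -c "
from h import *
to(.529,.1393,.10,185.7); to(.529,.1393,.010,185.7)"
```

```text
time_s: 1.65
position: [0.4219, 0.0017, 0.2314]
orientation: [0.0, -0.684, 0.729, -0.0]
ft_force: [-0.1, 0.4, 0.4]
opening: 0.0502
grasp_force: 0.0
at [0.4219 0.0017 0.2314] t 1.65 shift [-0.144  -0.0981  0.1315] rot [-0.   0.  -9.3] q [ 0.38 -0.   -0.19 -0.   -1.38 -0.44]
at [0.4219 0.0017 0.2314] t 1.65 shift [-0.144  -0.0981  0.2215] rot [-0.   0.  -9.3] q [ 0.38 -0.   -0.19 -0.   -1.38 -0.44]
```

```bash
python3 -m jog '[{"tx":-0.048,"ty":-0.033,"tz":0.03,"rx":0,"ry":0,"rz":-4},{"tx":-0.096,"ty":-0.065,"tz":0.06,"rx":0,"ry":0,"rz":-9.3},{"tx":-0.144,"ty":-0.098,"tz":0.09,"rx":0,"ry":0,"rz":-9.3},{"tx":-0.144,"ty":-0.098,"tz":0.13,"rx":0,"ry":0,"rz":-9.3},{"tx":-0.144,"ty":-0.098,"tz":0.13,"rx":0,"ry":0,"rz":-9.3},{"tx":-0.144,"ty":-0.098,"tz":0.145,"rx":0,"ry":0,"rz":-9.3},{"tx":-0.144,"ty":-0.098,"tz":0.16,"rx":0,"ry":0,"rz":-9.3},{"tx":-0.144,"ty":-0.098,"tz":0.16,"rx":0,"ry":0,"rz":-9.3}]'
python3 -c "
from h import *
to(.529,.1393,.010,185.7)
snap('top','over.png',(215,155,335,275),5)"
```

```text
time_s: 2.45
position: [0.5274, 0.1353, 0.0691]
orientation: [0.002, 0.739, -0.674, -0.001]
ft_force: [0.1, -0.1, -0.3]
opening: 0.05
grasp_force: 0.0
at [0.5274 0.1353 0.0691] t 2.45 shift [-0.004  -0.0023  0.0591] rot [ 0.3 -0.1 -0.5] q [ 0.54  0.35 -0.19 -0.   -1.04 -0.45]
```

View pics/over.png

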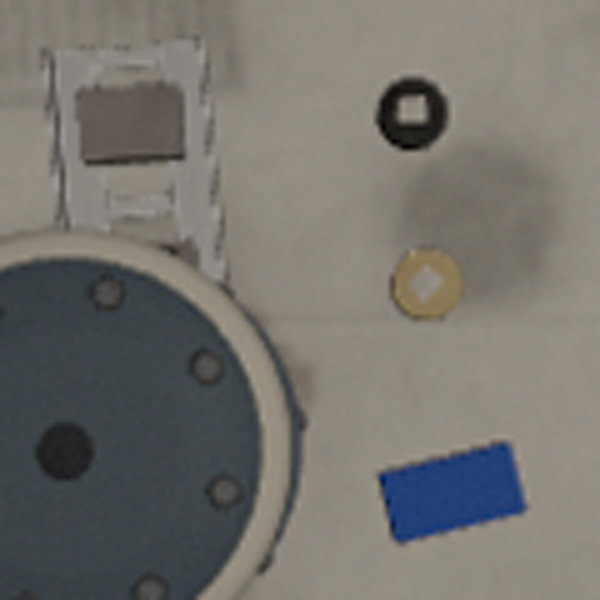

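The picture only shows the wrist hiding the billet. I'll let the arm settle, then descend.

```bash
python3 -m jog '[{"tx":0,"ty":0,"tz":0,"rx":0,"ry":0,"rz":0},{"tx":0,"ty":0,"tz":0,"rx":0,"ry":0,"rz":0}]'
python3 -c "
from h import *
to(.529,.1393,.010,185.7)"
```

```text
time_s: 2.7
position: [0.5295, 0.1359, 0.0725]
orientation: [-0.001, 0.739, -0.674, 0.0]
ft_force: [0.8, -0.5, 0.3]
opening: 0.05
grasp_force: 0.0
at [0.5295 0.1359 0.0725] t 2.7 shift [-0.0033  0.0003  0.0625] rot [-0.1  0.  -0.5] q [ 0.54  0.35 -0.18  0.   -1.04 -0.45]
```

```bash
python3 -m jog '[{"tx":-0.0033,"ty":0,"tz":0.01,"rx":0,"ry":0,"rz":-0.5},{"tx":-0.0033,"ty":0,"tz":0.02,"rx":0,"ry":0,"rz":-0.5},{"tx":-0.0033,"ty":0,"tz":0.03,"rx":0,"ry":0,"rz":-0.5},{"tx":-0.0033,"ty":0,"tz":0.038,"rx":0,"ry":0,"rz":-0.5},{"tx":-0.0033,"ty":0,"tz":0.046,"rx":0,"ry":0,"rz":-0.5},{"tx":-0.0033,"ty":0,"tz":0.053,"rx":0,"ry":0,"rz":-0.5},{"tx":-0.0033,"ty":0,"tz":0.058,"rx":0,"ry":0,"rz":-0.5},{"tx":-0.0033,"ty":0,"tz":0.061,"rx":0,"ry":0,"rz":-0.5},{"tx":-0.0033,"ty":0,"tz":0.061,"rx":0,"ry":0,"rz":-0.5},{"tx":-0.0033,"ty":0,"tz":0.061,"rx":0,"ry":0,"rz":-0.5}]'
python3 -c "
from h import *
to(.529,.1393,.010,185.7)"
```

```text
time_s: 3.7
position: [0.5287, 0.1391, 0.0105]
orientation: [-0.0, 0.742, -0.671, 0.0]
ft_force: [-0.1, 0.5, 0.1]
opening: 0.0498
grasp_force: 0.0
at [0.5287 0.1391 0.0105] t 3.7 shift [-0.0002 -0.0003  0.0005] rot [-0.  0.  0.] q [ 0.54  0.42 -0.26  0.   -0.89 -0.44]
```

```bash
python3 -m jog '[{"tx":0,"ty":0,"tz":0,"rx":0,"ry":0,"rz":0},{"tx":0,"ty":0,"tz":0,"rx":0,"ry":0,"rz":0},{"tx":0,"ty":0,"tz":0,"rx":0,"ry":0,"rz":0},{"tx":0,"ty":0,"tz":0,"rx":0,"ry":0,"rz":0},{"tx":0,"ty":0,"tz":0,"rx":0,"ry":0,"rz":0},{"tx":0,"ty":0,"tz":0,"rx":0,"ry":0,"rz":0},{"tx":0,"ty":0,"tz":0,"rx":0,"ry":0,"rz":0}]' 0.02 40
python3 -m jog '[{"tx":0,"ty":0,"tz":-0.003,"rx":0,"ry":0,"rz":0},{"tx":0,"ty":0,"tz":-0.008,"rx":0,"ry":0,"rz":0},{"tx":0,"ty":0,"tz":-0.016,"rx":0,"ry":0,"rz":0},{"tx":0,"ty":0,"tz":-0.026,"rx":0,"ry":0,"rz":0},{"tx":0,"ty":0,"tz":-0.038,"rx":0,"ry":0,"rz":0},{"tx":0,"ty":0,"tz":-0.05,"rx":0,"ry":0,"rz":0},{"tx":0,"ty":0,"tz":-0.06,"rx":0,"ry":0,"rz":0},{"tx":0,"ty":0,"tz":-0.06,"rx":0,"ry":0,"rz":0},{"tx":0,"ty":0,"tz":-0.06,"rx":0,"ry":0,"rz":0}]'
python3 -c "
from h import *
to(.38,.17,.08,185.7);to(.38,.17,.0,185.7)"
```

```text
time_s: 4.4
position: [0.5289, 0.1392, 0.0108]
orientation: [-0.0, 0.742, -0.671, 0.0]
ft_force: [-0.9, 0.3, 6.0]
opening: 0.0294
grasp_force: 40.6
time_s: 5.3
position: [0.5284, 0.1391, 0.0704]
orientation: [-0.0, 0.742, -0.671, -0.0]
ft_force: [-0.4, 0.3, -1.1]
opening: 0.0294
grasp_force: 39.9
at [0.5284 0.1391 0.0704] t 5.3 shift [-0.0456  0.1446 -0.0096] rot [-0.  0.  0.] q [ 0.54  0.35 -0.18 -0.   -1.04 -0.44]
at [0.5284 0.1391 0.0704] t 5.3 shift [-0.0455  0.1446  0.0704] rot [-0.  0.  0.] q [ 0.54  0.35 -0.18 -0.   -1.04 -0.44]
```

The billet is held: opening 29.4 mm and about 1 N of weight. Now carrying it to the free spot.

```bash
python3 -m jog '[{"tx":-0.005,"ty":0.015,"tz":0,"rx":0,"ry":0,"rz":0},{"tx":-0.014,"ty":0.045,"tz":0,"rx":0,"ry":0,"rz":0},{"tx":-0.025,"ty":0.08,"tz":0,"rx":0,"ry":0,"rz":0},{"tx":-0.036,"ty":0.115,"tz":0,"rx":0,"ry":0,"rz":0},{"tx":-0.044,"ty":0.138,"tz":0.01,"rx":0,"ry":0,"rz":0},{"tx":-0.0456,"ty":0.1446,"tz":0.025,"rx":0,"ry":0,"rz":0},{"tx":-0.0456,"ty":0.1446,"tz":0.04,"rx":0,"ry":0,"rz":0},{"tx":-0.0456,"ty":0.1446,"tz":0.052,"rx":0,"ry":0,"rz":0},{"tx":-0.0456,"ty":0.1446,"tz":0.06,"rx":0,"ry":0,"rz":0},{"tx":-0.0456,"ty":0.1446,"tz":0.065,"rx":0,"ry":0,"rz":0},{"tx":-0.0456,"ty":0.1446,"tz":0.065,"rx":0,"ry":0,"rz":0},{"tx":-0.0456,"ty":0.1446,"tz":0.065,"rx":0,"ry":0,"rz":0}]'
python3 -m jog '[{"tx":0,"ty":0,"tz":0.0015,"rx":0,"ry":0,"rz":0},{"tx":0,"ty":0,"tz":0.003,"rx":0,"ry":0,"rz":0},{"tx":0,"ty":0,"tz":0.003,"rx":0,"ry":0,"rz":0}]'
python3 -c "
from h import *
to(.38,.17,.0,185.7)"
```

```text
time_s: 6.5
position: [0.3803, 0.17, 0.0055]
orientation: [-0.0, 0.742, -0.671, 0.0]
ft_force: [0.1, -0.9, -1.5]
opening: 0.0292
grasp_force: 39.9
time_s: 6.8
position: [0.3801, 0.1699, 0.0023]
orientation: [-0.0, 0.742, -0.671, -0.0]
ft_force: [-0.4, 0.1, -1.9]
opening: 0.0293
grasp_force: 39.9
at [0.3801 0.1699 0.0023] t 6.8 shift [-0.0001  0.0001  0.0023] rot [-0.  0.  0.] q [ 0.8   0.22 -0.6  -0.   -0.75 -0.7 ]
```

```bash
python3 -m jog '[{"tx":0,"ty":0,"tz":0.001,"rx":0,"ry":0,"rz":0},{"tx":0,"ty":0,"tz":0.002,"rx":0,"ry":0,"rz":0},{"tx":0,"ty":0,"tz":0.002,"rx":0,"ry":0,"rz":0}]'
python3 -m jog '[{"tx":0,"ty":0,"tz":0.001,"rx":0,"ry":0,"rz":0},{"tx":0,"ty":0,"tz":0.001,"rx":0,"ry":0,"rz":0}]'
```

```text
time_s: 7.1
position: [0.3806, 0.1701, 0.0013]
orientation: [-0.001, 0.742, -0.67, 0.0]
ft_force: [-2.2, -2.5, 9.4]
opening: 0.029
grasp_force: 41.4
time_s: 7.3
position: [0.3814, 0.1703, 0.0008]
orientation: [-0.001, 0.742, -0.67, 0.001]
ft_force: [-1.9, -2.6, 13.7]
opening: 0.0292
grasp_force: 41.9
```

It's touching, with the force rising to 14 N. I'll relieve that, release and lift.

```bash
python3 -m jog '[{"tx":0,"ty":0,"tz":-0.0015,"rx":0,"ry":0,"rz":0},{"tx":0,"ty":0,"tz":-0.0015,"rx":0,"ry":0,"rz":0}]'
python3 -m jog '[{"tx":0,"ty":0,"tz":0,"rx":0,"ry":0,"rz":0},{"tx":0,"ty":0,"tz":0,"rx":0,"ry":0,"rz":0},{"tx":0,"ty":0,"tz":0,"rx":0,"ry":0,"rz":0},{"tx":0,"ty":0,"tz":-0.01,"rx":0,"ry":0,"rz":0},{"tx":0,"ty":0,"tz":-0.03,"rx":0,"ry":0,"rz":0},{"tx":0,"ty":0,"tz":-0.06,"rx":0,"ry":0,"rz":0},{"tx":0,"ty":0,"tz":-0.1,"rx":0,"ry":0,"rz":0},{"tx":-0.02,"ty":-0.04,"tz":-0.12,"rx":0,"ry":0,"rz":8},{"tx":-0.04,"ty":-0.08,"tz":-0.13,"rx":0,"ry":0,"rz":16},{"tx":-0.04,"ty":-0.12,"tz":-0.13,"rx":0,"ry":0,"rz":24},{"tx":-0.04,"ty":-0.15,"tz":-0.13,"rx":0,"ry":0,"rz":32},{"tx":-0.04,"ty":-0.15,"tz":-0.13,"rx":0,"ry":0,"rz":40}]' 0.06
python3 -c "
from h import *
snap('top','put.png',(180,210,310,340),5)
to(.38,.17,.1,95.7)"
```

```text
time_s: 7.5
position: [0.3808, 0.1704, 0.0014]
orientation: [-0.001, 0.742, -0.671, 0.0]
ft_force: [0.2, -0.9, 3.3]
opening: 0.0291
grasp_force: 40.5
time_s: 8.7
position: [0.528, 0.2248, 0.1304]
orientation: [-0.0, -0.464, 0.886, -0.0]
ft_force: [-0.3, 0.5, -0.6]
opening: 0.06
grasp_force: 0.0
at [0.5265 0.2246 0.1304] t 8.75 shift [0.1288 0.0886 0.0306] rot [-0.  -0.1 49.2] q [ 0.68  0.35 -0.02  0.   -1.2  -1.29]
```

View pics/put.png

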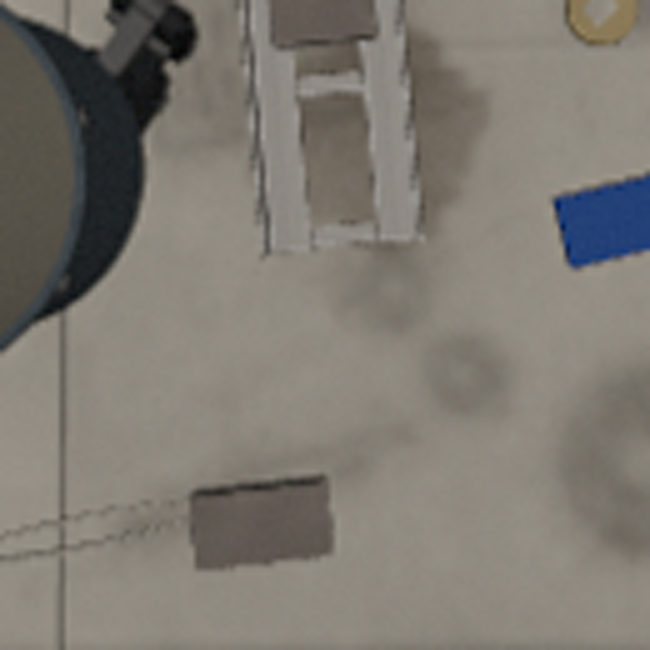

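The billet lies flat and clear on the worktop. Its top-face corners are about (191,494), (328,483), (332,552) and (197,570), and the rack slot is empty.

Run:
```python
from h import *
b=dec([(191,494),(328,483),(332,553),(197,570)],5,(180,210))
B,r=fit("top",b,[(.015,.028,.022),(.015,-.028,.022),(-.015,-.028,.022),(-.015,.028,.022)],.022);print("billet",B,r)
B[2]=.099 if abs(B[2]-.099)<.03 else B[2]
to(B[0],B[1],.075,90+np.degrees(B[2]));to(B[0],B[1],.003,90+np.degrees(B[2]))
```

```text
billet [0.38177208 0.17025486 0.09179133] [[-0.2, 0.1], [-0.1, -0.3], [0.4, 0.5], [-0.1, -0.2]]
at [0.5265 0.2246 0.1304] t 8.75 shift [0.1275 0.0872 0.0556] rot [-0.  -0.1 49.3] q [ 0.68  0.35 -0.02  0.   -1.2  -1.29]
at [0.5265 0.2246 0.1304] t 8.75 shift [0.1275 0.0872 0.1276] rot [-0.  -0.1 49.3] q [ 0.68  0.35 -0.02  0.   -1.2  -1.29]
```

```bash
python3 -m jog '[{"tx":0.03,"ty":0.02,"tz":0,"rx":0,"ry":0,"rz":8},{"tx":0.065,"ty":0.045,"tz":0,"rx":0,"ry":0,"rz":16},{"tx":0.095,"ty":0.065,"tz":0,"rx":0,"ry":0,"rz":24},{"tx":0.12,"ty":0.082,"tz":0.01,"rx":0,"ry":0,"rz":32},{"tx":0.1275,"ty":0.0872,"tz":0.02,"rx":0,"ry":0,"rz":40},{"tx":0.1275,"ty":0.0872,"tz":0.04,"rx":0,"ry":0,"rz":48},{"tx":0.1275,"ty":0.0872,"tz":0.055,"rx":0,"ry":0,"rz":49.3},{"tx":0.1275,"ty":0.0872,"tz":0.055,"rx":0,"ry":0,"rz":49.3},{"tx":0.1275,"ty":0.0872,"tz":0.055,"rx":0,"ry":0,"rz":49.3}]' 0.08
python3 -c "
from h import *
to(.3815,.1703,.004,95.7)"
```

```text
time_s: 9.65
position: [0.3815, 0.1684, 0.0765]
orientation: [0.0, -0.058, 0.998, -0.0]
ft_force: [0.1, 0.6, -0.7]
opening: 0.08
grasp_force: 0.0
at [0.3815 0.1684 0.0765] t 9.65 shift [-0.0002  0.0019  0.0725] rot [-0.   0.   0.9] q [ 0.8   0.11 -0.49  0.   -0.97 -2.25]
```

```bash
python3 -m jog '[{"tx":0,"ty":0.0015,"tz":0.015,"rx":0,"ry":0,"rz":0.9},{"tx":0,"ty":0.0015,"tz":0.03,"rx":0,"ry":0,"rz":0.9},{"tx":0,"ty":0.0015,"tz":0.044,"rx":0,"ry":0,"rz":0.9},{"tx":0,"ty":0.0015,"tz":0.056,"rx":0,"ry":0,"rz":0.9},{"tx":0,"ty":0.0015,"tz":0.065,"rx":0,"ry":0,"rz":0.9},{"tx":0,"ty":0.0015,"tz":0.071,"rx":0,"ry":0,"rz":0.9},{"tx":0,"ty":0.0015,"tz":0.0725,"rx":0,"ry":0,"rz":0.9},{"tx":0,"ty":0.0015,"tz":0.0725,"rx":0,"ry":0,"rz":0.9}]'
python3 -m jog '[{"tx":0,"ty":0,"tz":0,"rx":0,"ry":0,"rz":0},{"tx":0,"ty":0,"tz":0,"rx":0,"ry":0,"rz":0},{"tx":0,"ty":0,"tz":0,"rx":0,"ry":0,"rz":0},{"tx":0,"ty":0,"tz":0,"rx":0,"ry":0,"rz":0},{"tx":0,"ty":0,"tz":0,"rx":0,"ry":0,"rz":0},{"tx":0,"ty":0,"tz":0,"rx":0,"ry":0,"rz":0},{"tx":0,"ty":0,"tz":0,"rx":0,"ry":0,"rz":0}]' 0.045 40
```

```text
time_s: 10.45
position: [0.3815, 0.1701, 0.0036]
orientation: [0.0, -0.049, 0.999, 0.0]
ft_force: [0.4, 0.3, 0.1]
opening: 0.08
grasp_force: 0.0
time_s: 11.15
position: [0.3818, 0.1702, 0.0041]
orientation: [0.001, -0.049, 0.999, 0.0]
ft_force: [-1.9, -0.8, 5.5]
opening: 0.0552
grasp_force: 41.2
```

```bash
python3 -m jog '[{"tx":0,"ty":0,"tz":-0.004,"rx":0,"ry":0,"rz":0},{"tx":0,"ty":0,"tz":-0.012,"rx":0,"ry":0,"rz":0},{"tx":0,"ty":0,"tz":-0.025,"rx":0,"ry":0,"rz":0},{"tx":0,"ty":0,"tz":-0.045,"rx":0,"ry":0,"rz":0},{"tx":0,"ty":0,"tz":-0.07,"rx":0,"ry":0,"rz":0},{"tx":0,"ty":0,"tz":-0.095,"rx":0,"ry":0,"rz":0},{"tx":0,"ty":0,"tz":-0.11,"rx":0,"ry":0,"rz":0},{"tx":0,"ty":0,"tz":-0.115,"rx":0,"ry":0,"rz":0},{"tx":0,"ty":0,"tz":-0.115,"rx":0,"ry":0,"rz":0}]'
python3 -c "
from h import *
to(.6365,-.0983,.12,101.1)"
```

```text
time_s: 12.05
position: [0.3814, 0.1702, 0.1188]
orientation: [0.0, -0.048, 0.999, 0.001]
ft_force: [-0.2, 0.6, -1.4]
opening: 0.0555
grasp_force: 42.3
at [0.3814 0.1702 0.1188] t 12.05 shift [-0.228  -0.2918 -0.0013] rot [ 0.1  0.1 -5.6] q [ 0.8   0.06 -0.42 -0.   -1.08 -2.27]
```

```bash
python3 -m jog '[{"tx":-0.01,"ty":-0.012,"tz":0,"rx":0,"ry":0,"rz":0},{"tx":-0.028,"ty":-0.036,"tz":0,"rx":0,"ry":0,"rz":-1},{"tx":-0.053,"ty":-0.068,"tz":0,"rx":0,"ry":0,"rz":-2},{"tx":-0.08,"ty":-0.103,"tz":0,"rx":0,"ry":0,"rz":-3},{"tx":-0.108,"ty":-0.138,"tz":0,"rx":0,"ry":0,"rz":-4},{"tx":-0.136,"ty":-0.174,"tz":0,"rx":0,"ry":0,"rz":-5},{"tx":-0.164,"ty":-0.21,"tz":0,"rx":0,"ry":0,"rz":-5.6},{"tx":-0.19,"ty":-0.243,"tz":0,"rx":0,"ry":0,"rz":-5.6},{"tx":-0.211,"ty":-0.27,"tz":0,"rx":0,"ry":0,"rz":-5.6},{"tx":-0.224,"ty":-0.286,"tz":0,"rx":0,"ry":0,"rz":-5.6},{"tx":-0.228,"ty":-0.2918,"tz":0,"rx":0,"ry":0,"rz":-5.6},{"tx":-0.228,"ty":-0.2918,"tz":0,"rx":0,"ry":0,"rz":-5.6}]'
python3 -m jog '[{"tx":0,"ty":0,"tz":0.01,"rx":0,"ry":0,"rz":0},{"tx":0,"ty":0,"tz":0.025,"rx":0,"ry":0,"rz":0},{"tx":0,"ty":0,"tz":0.04,"rx":0,"ry":0,"rz":0},{"tx":0,"ty":0,"tz":0.05,"rx":0,"ry":0,"rz":0},{"tx":0,"ty":0,"tz":0.05,"rx":0,"ry":0,"rz":0},{"tx":0,"ty":0,"tz":0.05,"rx":0,"ry":0,"rz":0}]'
python3 -c "
from h import *
to(.6365,-.0983,.02,101.1)
snap('side','hov.png',(220,130,400,240),4)"
```

```text
time_s: 13.25
position: [0.6359, -0.0989, 0.1164]
orientation: [-0.001, -0.096, 0.995, 0.0]
ft_force: [-0.6, 0.2, -1.2]
opening: 0.0553
grasp_force: 42.4
time_s: 13.85
position: [0.6364, -0.0981, 0.0686]
orientation: [0.0, -0.098, 0.995, -0.0]
ft_force: [-0.0, 0.1, -0.9]
opening: 0.0551
grasp_force: 42.4
at [ 0.6364 -0.0981  0.0686] t 13.85 shift [-0.0001 -0.0002  0.0486] rot [-0.   0.   0.1] q [ 0.09  0.53  0.09  0.   -1.14 -1.47]
```

View pics/hov.png

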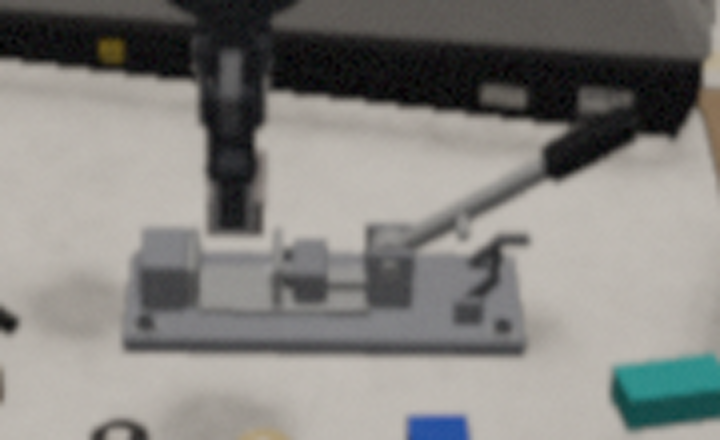

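The side view shows the billet hanging over the gap: billet columns 208–262, fixed jaw face at about 198, moving jaw plate at about 276. I'll check with projected points.

Run:
```python
from h import *
T=np.array([.6364,-.0981]);a=.194;u=np.array([np.cos(a),np.sin(a)]);w=np.array([-u[1],u[0]])
f=lambda l,x,y,z: print(l,((proj("side",[*(T+u*x+w*y),z])+.5-[220,130])*4-.5).round(1))
f("billet +x near end bottom",.015,.028,.0645);f("billet -x",-.015,.028,.0645)
f("fixed face top near",.0195,.02,.042);f("mov face top near",-.0195,.02,.042)
f("fixed face bottom near",.0195,.02,.016);f("mov face bottom near",-.0195,.02,.016)
```

```text
billet +x near end bottom [[206.5 239.9]]
billet -x [[264.1 240.6]]
fixed face top near [[199.3 266.2]]
mov face top near [[272.8 267.2]]
fixed face bottom near [[200.  305.8]]
mov face bottom near [[272.5 306.8]]
```

```bash
python3 -m jog '[{"tx":0,"ty":0,"tz":0.006,"rx":0,"ry":0,"rz":0},{"tx":0,"ty":0,"tz":0.014,"rx":0,"ry":0,"rz":0},{"tx":0,"ty":0,"tz":0.022,"rx":0,"ry":0,"rz":0},{"tx":0,"ty":0,"tz":0.03,"rx":0,"ry":0,"rz":0},{"tx":0,"ty":0,"tz":0.037,"rx":0,"ry":0,"rz":0},{"tx":0,"ty":0,"tz":0.042,"rx":0,"ry":0,"rz":0},{"tx":0,"ty":0,"tz":0.045,"rx":0,"ry":0,"rz":0},{"tx":0,"ty":0,"tz":0.045,"rx":0,"ry":0,"rz":0},{"tx":0,"ty":0,"tz":0.045,"rx":0,"ry":0,"rz":0}]'
python3 -m jog '[{"tx":0,"ty":0,"tz":0.001,"rx":0,"ry":0,"rz":0},{"tx":0,"ty":0,"tz":0.002,"rx":0,"ry":0,"rz":0},{"tx":0,"ty":0,"tz":0.002,"rx":0,"ry":0,"rz":0}]'
```

```text
time_s: 14.8
position: [0.6367, -0.0985, 0.0235]
orientation: [0.0, -0.097, 0.995, -0.0]
ft_force: [-0.0, -0.2, -0.8]
opening: 0.055
grasp_force: 42.4
time_s: 15.1
position: [0.6364, -0.0985, 0.0213]
orientation: [-0.0, -0.097, 0.995, 0.0]
ft_force: [-0.2, 0.0, -1.1]
opening: 0.0552
grasp_force: 42.4
```

```bash
python3 -m jog '[{"tx":0,"ty":0,"tz":0.001,"rx":0,"ry":0,"rz":0},{"tx":0,"ty":0,"tz":0.0015,"rx":0,"ry":0,"rz":0},{"tx":0,"ty":0,"tz":0.0015,"rx":0,"ry":0,"rz":0}]'
python3 -m jog '[{"tx":0,"ty":0,"tz":0.0005,"rx":0,"ry":0,"rz":0},{"tx":0,"ty":0,"tz":0.0005,"rx":0,"ry":0,"rz":0}]'
```

```text
time_s: 15.4
position: [0.6364, -0.0985, 0.0198]
orientation: [-0.0, -0.097, 0.995, -0.0]
ft_force: [0.4, -0.8, -0.4]
opening: 0.0553
grasp_force: 42.4
time_s: 15.6
position: [0.6365, -0.0985, 0.0197]
orientation: [0.0, -0.097, 0.995, -0.0]
ft_force: [-1.1, 1.2, 2.6]
opening: 0.0553
grasp_force: 42.6
```

The bed takes the weight at TCP z = 0.0197, against 0.020 expected. Releasing and rising.

```bash
python3 -m jog '[{"tx":0,"ty":0,"tz":0,"rx":0,"ry":0,"rz":0},{"tx":0,"ty":0,"tz":0,"rx":0,"ry":0,"rz":0},{"tx":0,"ty":0,"tz":0,"rx":0,"ry":0,"rz":0},{"tx":0,"ty":0,"tz":0,"rx":0,"ry":0,"rz":0},{"tx":0,"ty":0,"tz":-0.01,"rx":0,"ry":0,"rz":0},{"tx":0,"ty":0,"tz":-0.025,"rx":0,"ry":0,"rz":0},{"tx":0,"ty":0,"tz":-0.05,"rx":0,"ry":0,"rz":0},{"tx":0,"ty":0,"tz":-0.08,"rx":0,"ry":0,"rz":0},{"tx":0,"ty":0,"tz":-0.11,"rx":0,"ry":0,"rz":0},{"tx":0,"ty":0,"tz":-0.14,"rx":0,"ry":0,"rz":0},{"tx":0.03,"ty":0,"tz":-0.16,"rx":0,"ry":0,"rz":0},{"tx":0.06,"ty":0,"tz":-0.16,"rx":0,"ry":0,"rz":0}]' 0.075
python3 -m jog '[{"tx":0.04,"ty":0,"tz":0,"rx":0,"ry":0,"rz":0},{"tx":0.08,"ty":0,"tz":0,"rx":0,"ry":0,"rz":0},{"tx":0.11,"ty":0,"tz":0,"rx":0,"ry":0,"rz":0},{"tx":0.11,"ty":0,"tz":0,"rx":0,"ry":0,"rz":0}]' 0.0
python3 -c "
from h import *
a=viewer.snapshot('top')[150:300,320:415,::-1]; b=viewer.snapshot('side')[130:240,220:400,::-1]
b=cv2.resize(b,None,fx=2.6,fy=2.6,interpolation=2);a=cv2.resize(a,None,fx=3.3,fy=3.3,interpolation=2)
im=np.zeros((500,800,3),np.uint8);im[:a.shape[0],:a.shape[1]]=a;im[:b.shape[0],320:320+b.shape[1]]=b;cv2.imwrite('pics/placed.png',im)
V=[.61005,-.10351];a=.1943
d=.155*0+.055+.122
for th in(.6,.02):
    x=-.055-.122*np.cos(th);z=.04+.122*np.sin(th);print(th,V[0]+np.cos(a)*x,V[1]+np.sin(a)*x,z)
to(.485,-.128,.15,101.1)"
```

```text
time_s: 16.8
position: [0.579, -0.1105, 0.1835]
orientation: [0.004, -0.097, 0.995, -0.001]
ft_force: [-0.8, -0.1, 1.4]
opening: 0.0752
grasp_force: 0.0
time_s: 17.2
position: [0.4667, -0.1319, 0.1809]
orientation: [0.001, -0.097, 0.995, 0.0]
ft_force: [1.1, 0.5, -0.7]
opening: 0.0164
grasp_force: 0.0
0.6 0.45728868125578015 -0.13357076939185294 0.10888638175419432
0.02 0.43640453742992025 -0.13768040550036698 0.042439837336586635
at [ 0.4697 -0.1315  0.1806] t 17.3 shift [-0.0156  0.0005  0.0306] rot [-0.   0.1  0. ] q [ 0.05  0.15 -0.15  0.   -1.26 -1.43]
```

View pics/placed.png

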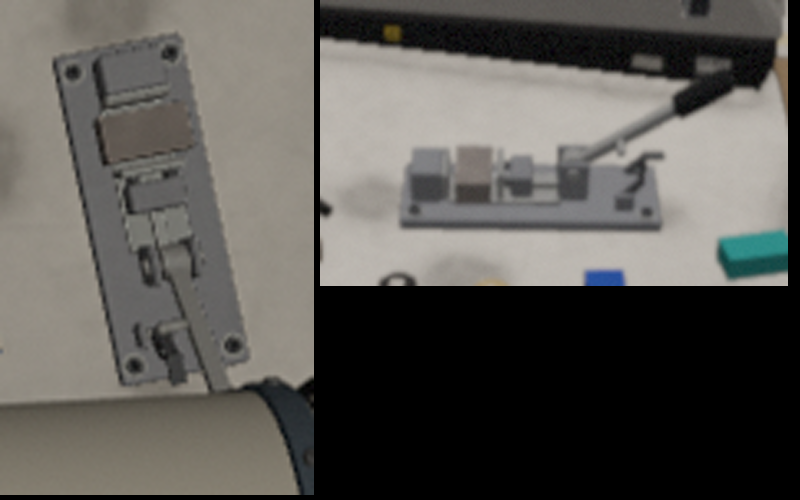

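The billet sits flat between the jaws. Its top-face corners in the top view are about (98,122), (188,102), (195,143) and (105,164). I'll check its centring before pressing.

Run:
```python
from h import *
V=[.61005,-.10351];a=.1943
b=dec([(98,122),(188,102),(195,143),(105,164)],3.3,(320,150))
B,r=fit("top",b,[(.015,.028,.038),(.015,-.028,.038),(-.015,-.028,.038),(-.015,.028,.038)],.038)
d=B[:2]-V;print(B,r,"vice x,y",np.cos(a)*d[0]+np.sin(a)*d[1],-np.sin(a)*d[0]+np.cos(a)*d[1])
x=-.055-.125;print("press xy",[(V[0]+np.cos(a)*(-.055-.122*np.cos(t)-.0*np.sin(t)),V[1]+np.sin(a)*(-.055-.122*np.cos(t))) for t in(.6,.3,0)])
for z in(.15,.128): to(.457,-.1336,z,101.1)
```

```text
[ 0.6356551  -0.09956055  0.21089589] [[-0.2, -1.1], [-0.9, -0.6], [0.2, 1.2], [0.9, 0.5]] vice x,y 0.025885851998815716 -0.0010686929188651116
press xy [(np.float64(0.45728868125578015), np.float64(-0.13357076939185294)), (np.float64(0.4417270131854497), np.float64(-0.13663303488589487)), (np.float64(0.43638059736113405), np.float64(-0.1376851164893328))]
at [ 0.4697 -0.1315  0.1806] t 17.3 shift [0.0129 0.0004 0.0305] rot [-0.   0.1  0. ] q [ 0.05  0.15 -0.15  0.   -1.26 -1.43]
at [ 0.4697 -0.1315  0.1806] t 17.3 shift [0.013  0.0005 0.0525] rot [-0.   0.1  0. ] q [ 0.05  0.15 -0.15  0.   -1.26 -1.43]
```

The billet is centred within about 1 mm. Now pressing the pad down along its arc with closed fingers.

```bash
python3 -m jog '[{"tx":0.004,"ty":0.0005,"tz":0.015,"rx":0,"ry":0,"rz":0},{"tx":0.0085,"ty":0.0005,"tz":0.035,"rx":0,"ry":0,"rz":0},{"tx":0.0085,"ty":0.0005,"tz":0.05,"rx":0,"ry":0,"rz":0},{"tx":0.0085,"ty":0.0005,"tz":0.058,"rx":0,"ry":0,"rz":0},{"tx":0.0085,"ty":0.0005,"tz":0.065,"rx":0,"ry":0,"rz":0},{"tx":0.014,"ty":0.0005,"tz":0.073,"rx":0,"ry":0,"rz":0},{"tx":0.0187,"ty":0.0005,"tz":0.08,"rx":0,"ry":0,"rz":0},{"tx":0.0187,"ty":0.0005,"tz":0.08,"rx":0,"ry":0,"rz":0}]' 0.0
python3 -c "
from h import *
to(.457,-.1336,.048,101.1)"
```

```text
time_s: 18.1
position: [0.4512, -0.1344, 0.099]
orientation: [0.0, -0.097, 0.995, 0.0]
ft_force: [3.4, 1.4, 1.6]
opening: -0.0002
grasp_force: 1.6
at [ 0.4512 -0.1344  0.099 ] t 18.1 shift [-0.0058 -0.0003  0.051 ] rot [0. 0. 0.] q [ 0.04  0.19 -0.33 -0.   -1.05 -1.42]
```

```bash
python3 -m jog '[{"tx":0.003,"ty":0,"tz":0.005,"rx":0,"ry":0,"rz":0},{"tx":0.0055,"ty":0,"tz":0.01,"rx":0,"ry":0,"rz":0},{"tx":0.0078,"ty":0,"tz":0.0155,"rx":0,"ry":0,"rz":0},{"tx":0.0097,"ty":0,"tz":0.021,"rx":0,"ry":0,"rz":0},{"tx":0.0115,"ty":0,"tz":0.027,"rx":0,"ry":0,"rz":0},{"tx":0.013,"ty":0,"tz":0.033,"rx":0,"ry":0,"rz":0},{"tx":0.014,"ty":0,"tz":0.039,"rx":0,"ry":0,"rz":0},{"tx":0.015,"ty":0,"tz":0.045,"rx":0,"ry":0,"rz":0},{"tx":0.0155,"ty":0,"tz":0.05,"rx":0,"ry":0,"rz":0},{"tx":0.0155,"ty":0,"tz":0.05,"rx":0,"ry":0,"rz":0}]'
python3 -m jog '[{"tx":0,"ty":0,"tz":0.002,"rx":0,"ry":0,"rz":0},{"tx":0,"ty":0,"tz":0.004,"rx":0,"ry":0,"rz":0},{"tx":0,"ty":0,"tz":0.004,"rx":0,"ry":0,"rz":0}]'
```

```text
time_s: 19.1
position: [0.4358, -0.1376, 0.049]
orientation: [-0.0, -0.097, 0.995, -0.0]
ft_force: [2.2, 1.7, 3.8]
opening: 0.0002
grasp_force: 1.7
time_s: 19.4
position: [0.4356, -0.1377, 0.0456]
orientation: [-0.0, -0.097, 0.995, -0.0]
ft_force: [0.0, 1.3, 9.4]
opening: -0.0
grasp_force: 4.3
```

```bash
python3 -m jog '[{"tx":0,"ty":0,"tz":0.0015,"rx":0,"ry":0,"rz":0},{"tx":0,"ty":0,"tz":0.003,"rx":0,"ry":0,"rz":0},{"tx":0,"ty":0,"tz":0.003,"rx":0,"ry":0,"rz":0}]'
python3 -m jog '[{"tx":0,"ty":0,"tz":0.0015,"rx":0,"ry":0,"rz":0},{"tx":0,"ty":0,"tz":0.0015,"rx":0,"ry":0,"rz":0}]'
```

```text
time_s: 19.7
position: [0.4355, -0.1377, 0.0426]
orientation: [-0.0, -0.097, 0.995, -0.0]
ft_force: [-0.0, 1.7, 8.9]
opening: 0.0001
grasp_force: 4.5
time_s: 19.9
position: [0.4355, -0.1378, 0.0412]
orientation: [-0.0, -0.097, 0.995, -0.0]
ft_force: [0.1, 2.4, 9.2]
opening: 0.0002
grasp_force: 4.6
```

```bash
python3 -m jog '[{"tx":0,"ty":0,"tz":0.0015,"rx":0,"ry":0,"rz":0},{"tx":0,"ty":0,"tz":0.002,"rx":0,"ry":0,"rz":0},{"tx":0,"ty":0,"tz":0.002,"rx":0,"ry":0,"rz":0}]'
```

```text
time_s: 20.2
position: [0.4356, -0.1378, 0.0404]
orientation: [-0.0, -0.097, 0.995, -0.0]
ft_force: [-4.2, 3.7, 19.5]
opening: -0.0001
grasp_force: 10.3
```

The force jump marks the lower stop, so the lever is past 0.60. Rising slowly and looking.

```bash
python3 -m jog '[{"tx":0,"ty":0,"tz":-0.003,"rx":0,"ry":0,"rz":0},{"tx":0,"ty":0,"tz":-0.006,"rx":0,"ry":0,"rz":0},{"tx":0,"ty":0,"tz":-0.01,"rx":0,"ry":0,"rz":0},{"tx":0,"ty":0,"tz":-0.015,"rx":0,"ry":0,"rz":0},{"tx":0,"ty":0,"tz":-0.03,"rx":0,"ry":0,"rz":0},{"tx":0,"ty":0,"tz":-0.06,"rx":0,"ry":0,"rz":0},{"tx":0,"ty":0,"tz":-0.1,"rx":0,"ry":0,"rz":0},{"tx":0,"ty":0,"tz":-0.14,"rx":0,"ry":0,"rz":0},{"tx":0,"ty":0,"tz":-0.14,"rx":0,"ry":0,"rz":0},{"tx":0,"ty":0,"tz":-0.14,"rx":0,"ry":0,"rz":0}]'
python3 -c "
from h import *
a=viewer.snapshot('top')[150:300,320:415,::-1]; b=viewer.snapshot('side')[130:240,220:400,::-1]
b=cv2.resize(b,None,fx=2.6,fy=2.6,interpolation=2);a=cv2.resize(a,None,fx=3.3,fy=3.3,interpolation=2)
im=np.zeros((500,800,3),np.uint8);im[:a.shape[0],:a.shape[1]]=a;im[:b.shape[0],320:320+b.shape[1]]=b;cv2.imwrite('pics/latched.png',im)"
```

```text
time_s: 21.2
position: [0.4349, -0.1374, 0.1784]
orientation: [-0.001, -0.097, 0.995, 0.0]
ft_force: [0.4, 0.4, -0.9]
opening: 0.0003
grasp_force: 0.0
```

View pics/latched.png

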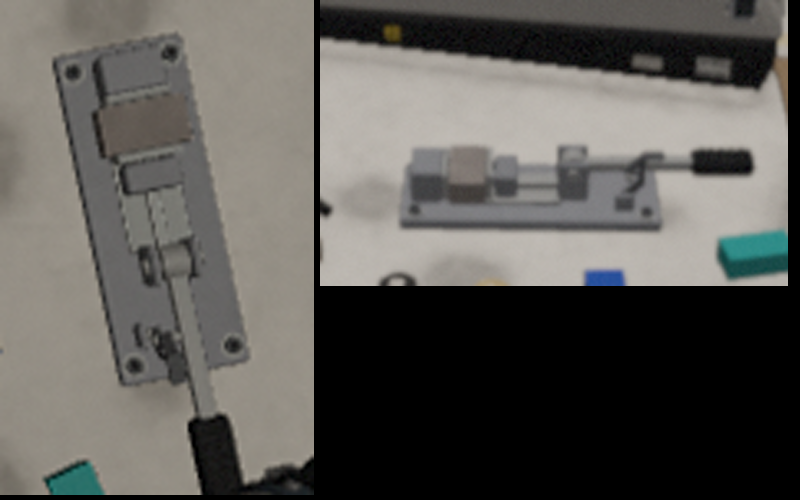

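The lever stays level under the pawl (side view: pad at (722,162), pawl at (640,170)). The billet is flat and clamped against the fixed jaw, and the robot is clear, so I'm handing in.

```bash
python3 -c "
from rig import env
print(env.job_done())"
```

```text
the job is handed in; nothing more can be done
None
```

The long billet is clamped in the vice, centred to about 1 mm before clamping, with the pawl holding the lever down and the robot clear; I handed the job in at about 21 s, but the hand-in returned no verdict.

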